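# Lock the photo turntable with its catch

## Task

Lock the small photo turntable on the desk: fold its flip-over catch down onto the rim of the round plate, then push the plate round slowly by one of its studs, clockwise seen from above, until the notch in the rim comes under the catch and the tooth drops in. Push on gently until you feel the tooth stop the plate, lean on the stud for a good half second with about 10 N (never more than 18 N on the plate), then let go. Leave the catch down in the notch and the small things round it where they are.

Things in the scene. Friction and masses are not known exactly. Their poses are not given: they have to be found in the camera images.
- turn_base: Grey round base of the turntable, 196 mm across, 10 mm high, fixed to the desk. Origin: centre of its underside, on the turning axis; z up; +y points to the catch, which stands on a 44 mm wide tongue reaching 140 mm from the axis, its hinge line along x between cheeks 40 mm high, 32 mm wide over all. The round steel spindle end in the plate's middle, 24 mm thick, tops out at z 40 mm.
- plate: Round wooden plate, 180 mm across, 14 mm thick, cork on top, turning on the base's spindle (top face 26 mm above the desk). About 3 N at a stud turns it; it stays where it is left. Origin: centre of its underside; z up; +y points to its notch, which starts 0.5 to 1.4 rad counter-clockwise of the catch (end stops at 1.7 and -0.5). Locked, its +y is within 0.17 rad of the base's +y.
- notch (a point): Middle of the mouth of the plate's only notch, on the top face, 82 mm from the axis. The notch is a slot 16 mm wide (along the rim), cut through the plate's full thickness from 72 mm radius outwards.
- stud_mid (a point): Top centre of the middle stud, straight across from the notch (plate frame: x 0, y -74 mm). Three upright steel studs, 10 mm thick, stand 22 mm above the plate (to 48 mm above the desk) at 74 mm radius, at 120, 180 and 240 degrees from the notch; none passes under the catch on the clockwise way.
- catch (a joint): Hinge angle of the catch, rad. 2.1: open, leaning outwards 30 degrees past upright, resting by its weight. Swung inwards to below about 1.2 it falls towards the plate. About 0.34: tooth riding on the rim. 0: tooth fully down in the notch. The steel arm is 14 mm wide, 6 mm thick, 57 mm long from its hinge, with a cross bar at its end, about 80 mm above the desk when open.
- catch_place (a point): Nominal middle of the catch's hinge (base frame: y 115, z 34 mm). The catch with its post really stands up to 8 mm to either side of it (along base x), not measured: where it stops the plate must be felt. Its dark tooth is 8 mm wide, 10 mm radially, 15 mm long, 83 mm from the axis when closed; in the notch it has 8 mm of play in all, then stops the plate hard.
- eraser: Small eraser, 21x48x11 mm, bystander to the right of the turntable; origin under its centre.
- sharpener: Small metal pencil sharpener, 16x26x12 mm, bystander on the right; origin under its centre.
- glass_weight: Round glass paperweight, 72 mm across, 49 mm high, bystander at the front left; origin under its centre.
Not all that is in view belongs to the job. Of the things like the part that bears catch, leave any that is blue, brown or orange; of the rest the larger one is meant.

How it is judged:
On the way, in this order (a step that is already met when the one before it is completed fails the run):
1. the catch is folded over onto the plate's rim (value of joint catch below 0.5 rad), for 0.2 s.
2. the plate has been turned until the tooth dropped into the notch (value of joint catch below 0.1 rad), for 0.05 s.
3. with the tooth in the notch the fingers lean on the plate with more than 6 N (value of joint catch below 0.1 rad and contact force between the fingers and plate above 6 N), for 0.3 s.
At the end, for the whole second after the job is handed in: The catch is down in the notch (its joint below 0.1 rad), notch facing the catch within 0.2 rad, and the plate at rest (below 0.05 rad/s) (value of joint catch below 0.1 rad and angle between the y axis of plate and the y axis of turn_base, either way round below 0.2 rad and angular speed of plate below 0.05 rad/s); the robot touches nothing.
It fails at once if the fingers press the plate with more than 18 N (contact force between the fingers and plate above 18 N).
It fails at once if the eraser, sharpener or paperweight is shifted by more than 20 mm (distance of any of eraser, sharpener, glass_weight from where it was at the start of the episode above 0.02 m).
It also fails if it takes over 58 s, if anything falls off the work surface, if the arm or the gripper's body presses on something with over 40 N, if the wrist force passes 120 N, or if a joint passes its speed limit or range.

## Robot

A 7-joint arm with a two-finger parallel gripper is mounted at the origin on a cart in front of the work surface, level with it; the furniture and walls round the work are solid. World frame = base frame: x ahead of the robot, y to its left, z up, the work surface at z = 0. Lengths are in m, angles in rad, forces in N, time in s.
With the tool pointing down it reaches from about 0.425 to 0.925 m from the base axis. Payload 6.8 kg.
Tool frame: the origin (TCP) lies between the finger pads; the fingertips stand 11 mm ahead of it and the grasp point (between the pads) lies 8 mm behind it; z points along the fingers, y is the line along which they close (so a half turn about z gives the same grasp; the last joint's range is limited). The gripper opens to 85 mm and grips with 20 to 120 N. Pads are 22 mm wide; open, the fingers measure 114 mm over their backs; the gripper's body (76 mm by 85 mm) begins 54 mm behind the grasp point. The pads swing forward as they close: fully open they stand 13 mm farther back than shut.
Start: joints at [-1.38, 0.477, 0.022, 1.555, -0.011, 1.109, -0.083], TCP at [0.199, 0.645, 0.242] pointing down, gripper open.
Joint ranges: [-2.96, 2.96], [-0.34, 2.1], [-1.41, 1.46], [0.24, 2.44], [-1.37, 4.51], [0.17, 1.92], [-2.96, 2.96]. Speed limits (rad/s): [2.39, 2.39, 3.14, 3.14, 3.14, 3.14, 3.14].

## Interface

Orientations are given as a rotation vector (axis times angle).
In Python, from bench import r gives the robot as it stands.
- The arm moves only by the tool send_rows, never from a script. Its argument "deltas" is a list of rows, each an object of numbers: "dx", "dy", "dz": the shift along the world's x, y, z in mm; "rx", "ry", "rz": the turn, a rotation vector about the world's x, y, z in degrees. A call has 1 to 5 rows; each row is the pose to reach, as a shift and turn from the pose commanded when the call began; what a row does not reach only later rows make up. A row lasts 1/12 s, in which the tool goes at most 41.7 mm and 7.16 degrees, less where a joint would pass 70% of its speed; a pose out of reach is approached as far as the arm can. A call with a gripper value outside its range is refused whole. "jaw" is the finger opening in mm, from 0 to 85.4, set as the call begins (left out, the last holds). The fingers move at their own pace and stop on an object; "newtons" is the grip in N (left out, the last holds). Time passes only in rows, so rows that repeat a pose let the fingers close. It gives the time, the measured TCP pose, the force, the opening and the grip force at its end, in the units of the state.
- r.get_obs(): the state, without advancing time (a new reading comes with each control period).
- r.grab_frame(name): name is "scene" or "top" or "wrist"; returns a dict with "frame" (420x560x3 uint8, blue, green, red), "z_map" (420x560 float32, m along the optical axis (not along the pixel's ray), 0 where there is no reading), "vertical_fov" (degrees; the focal length in pixels is half the picture's height over the tangent of half this angle, whatever the lens; pixels are square), "cx", "cy" (the principal point, pixels), "distortion" ([k1, k2, p1, p2, k3] as OpenCV has them; the pictures are not rectified), "xyz" and "orientation" of the camera in the world. Camera axes: x right, y down, z forward; pixel columns grow to the right and rows downward; lengths in m; the calibration is good to about 2 mm. A picture is of the moment at which its call begins.
- r.hand_in(): hands the job in; it is judged then, once.
The state is a dict: "clock": time; "joints": joint angles; "qvel": joint speeds; "tau": joint torques, N m; "tcp_pos": TCP position; "orientation": TCP orientation; "contact_force": force on the tool from outside, world axes, zero at the start; "moment": the same for the moment, N m; "grip_width": finger opening in m; "gripper_force": force on a finger pad.
Only numpy, scipy, OpenCV 4.12 (cv2) and the standard library are available. Lean on these libraries where they do the work, as an engineer would, in place of code of your own. Each camera call takes 0.05 s, during which the arm holds its last target. There are 200 camera calls.

## Working session

There is one attempt and no reset: what is moved stays moved. The work goes in short steps, Python scripts to look and compute and a tool call to move; the robot and the scene stay as the last step left them, time stands still between calls to the robot, and variables do not carry over. Pictures are saved under pics/ and viewed, at most 10 in all, crops included, and the job is handed in when it is done.

Besides the shell and the picture viewer there is one more tool, called after "Emit:" as name(argument=value, ...) on one line, values as JSON. send_rows: Moves the arm, as the interface text tells. Its arguments: {"type":"object","properties":{"deltas":{"type":"array","items":{"type":"object","properties":{"dx":{"type":"number"},"dy":{"type":"number"},"dz":{"type":"number"},"rx":{"type":"number"},"ry":{"type":"number"},"rz":{"type":"number"}}}},"jaw":{"type":"number"},"newtons":{"type":"number"}},"required":["deltas"]}

```bash
ls; mkdir -p pics
cat > h.py <<'E'
import numpy as np, cv2
from scipy.spatial.transform import Rotation as R
from bench import r
def grab(n):
    f=r.grab_frame(n); np.save(f'pics/{n}.npy',f,allow_pickle=True); return f
def load(n): return np.load(f'pics/{n}.npy',allow_pickle=True).item()
def K(f):
    h,w=f['frame'].shape[:2]; fl=h/2/np.tan(np.radians(f['vertical_fov'])/2)
    return np.array([[fl,0,f['cx']],[0,fl,f['cy']],[0,0,1.]])
def rot(f):
    o=np.array(f['orientation'],float); return R.from_rotvec(o).as_matrix() if o.size==3 else (o if o.size==9 else R.from_quat(o).as_matrix())
def ray(f,u,v):
    p=cv2.undistortPoints(np.array([[[u,v]]],float),K(f),np.array(f['distortion'],float))[0,0]
    return np.array([p[0],p[1],1.])
def atz(f,u,v,z):
    d=rot(f)@ray(f,u,v); o=np.array(f['xyz']); return o+d*(z-o[2])/d[2]
def dep(f,u,v):
    return np.array(f['xyz'])+rot(f)@(ray(f,u,v)*f['z_map'][int(round(v)),int(round(u))])
def tri(f1,p1,f2,p2):
    A=[];b=[]
    for f,p in((f1,p1),(f2,p2)):
        d=rot(f)@ray(f,*p); d/=np.linalg.norm(d); M=np.eye(3)-np.outer(d,d); A.append(M); b.append(M@np.array(f['xyz']))
    return np.linalg.lstsq(np.vstack(A),np.hstack(b),rcond=None)[0]
def proj(f,P):
    Rm=rot(f); p=cv2.projectPoints(np.array([P],float),cv2.Rodrigues(Rm.T)[0],-Rm.T@np.array(f['xyz']),K(f),np.array(f['distortion'],float))[0]
    return p.ravel()
E
python3 - <<'E'
from h import *
s=r.get_obs(); print(s)
for n in('scene','top'):
    f=grab(n); print(n,f['xyz'],f['orientation'],f['vertical_fov'],f['distortion'])
    cv2.imwrite(f'pics/{n}0.png',f['frame'])
E
```

```text
pics
{'clock': 0.0, 'joints': array([-1.38006757,  0.47783782,  0.0223494 ,  1.55648043, -0.01149109,
        1.1092807 , -0.0831048 ]), 'qvel': array([ 0.00129663, -0.0002875 ,  0.00011984, -0.00076863, -0.00087836,
       -0.00012161,  0.0003908 ]), 'tau': array([-8.21931990e-04, -5.96452582e+01,  1.60698362e+00, -2.81206530e+01,
        1.22669328e-02,  9.42428451e-03,  4.11067191e-06]), 'tcp_pos': array([0.19857115, 0.64452114, 0.24128836]), 'orientation': array([-4.67616999e-01, -3.10646649e+00,  2.94299449e-03]), 'contact_force': array([ 0.00357549,  0.2758006 , -0.52627951]), 'moment': array([ 0.03857191, -0.01682907, -0.04619247]), 'gripper_force': 0.0, 'grip_width': 0.08514028086151092}
scene [ 0.05368434 -0.75090182  0.7473159 ] [-2.13745254  0.64341539 -0.32227529] 43.81882682838837 [-0.19621771  0.          0.          0.          0.        ]
top [ 0.28466416 -0.00626362  1.2401194 ] [-2.14226987  2.064439   -0.23009896] 43.92548247176653 [-0.17876266  0.          0.          0.          0.        ]
```

View pics/scene0.png

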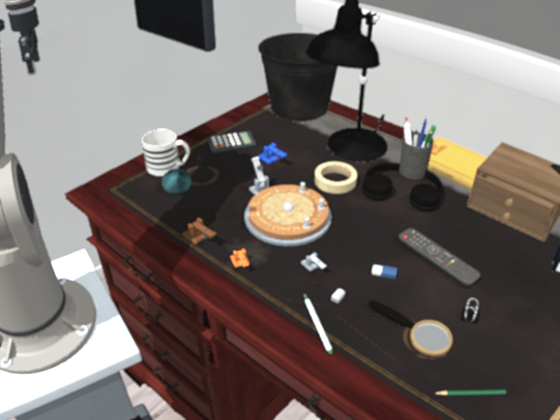

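View pics/top0.png

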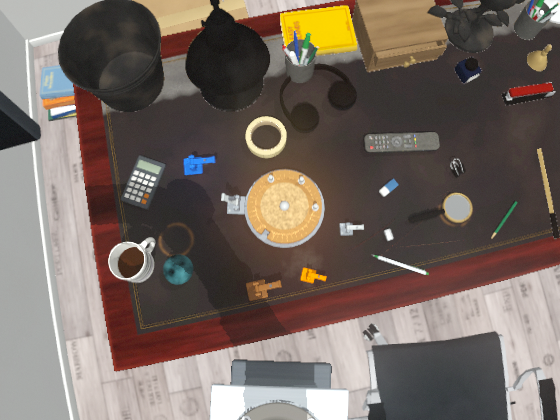

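Things like the catch part: blue (top 198,164), brown (264,290), orange (313,276), a small grey one (350,229), and a larger grey one (233,203) on the turntable's tongue. The last one fits, being neither blue, brown nor orange and the larger of the two greys. I'll confirm it in a crop.

Run:
```python
from h import *
a=load('top')['frame'][155:260,205:345]; b=load('scene')['frame'][140:250,230:345]
a=cv2.resize(a,None,fx=5,fy=5,interpolation=cv2.INTER_CUBIC)
b=cv2.resize(b,None,fx=5,fy=5,interpolation=cv2.INTER_CUBIC)
cv2.imwrite('pics/ca.png',a);cv2.imwrite('pics/cb.png',b)
f=load('top')
for p in[(284,206),(284,206)]: print(dep(f,*p),atz(f,*p,.04))
```

```text
[0.57297349 0.00605301 0.03986838] [0.57294187 0.00605166 0.04      ]
[0.57297349 0.00605301 0.03986838] [0.57294187 0.00605166 0.04      ]
```

View pics/ca.png

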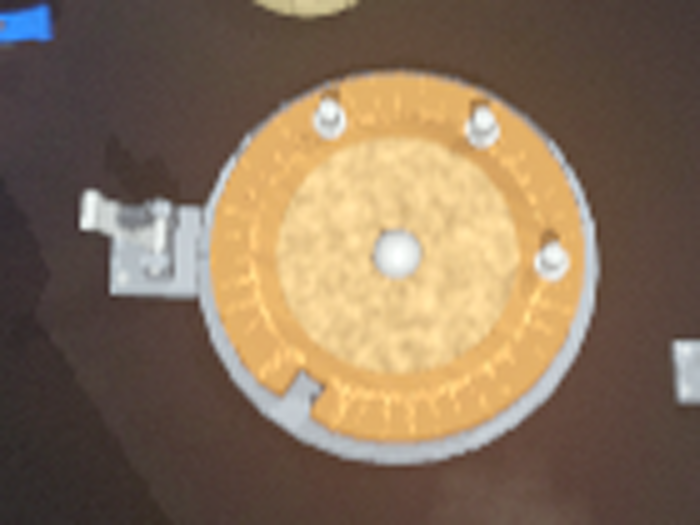

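View pics/cb.png

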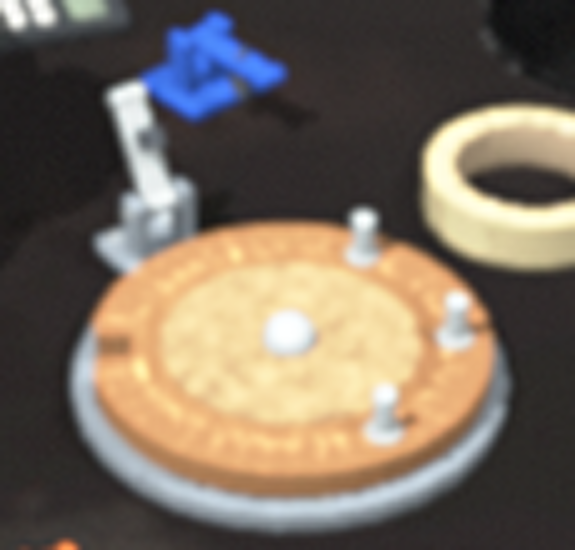

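The catch is confirmed: the grey arm leans outward on the tongue, with its cross bar at top (223.4,197.4) and scene (256,158.5). The notch is at top (266,232). The studs are at (271,178), (301.6,179.5) and (315,206).

Run:
```python
from h import *
t=load('top'); s=load('scene')
T=lambda u,v:(205+(u+.5)/5-.5,155+(v+.5)/5-.5); S=lambda u,v:(230+(u+.5)/5-.5,140+(v+.5)/5-.5)
c=tri(t,T(398,252),s,S(288,330)); print('spindle',c)
print('bar tri',tri(t,T(92,212),s,S(127,93)), dep(t,*T(92,212)))
for n,a,b in(('sA',(329,113),(363,215)),('sB',(484,122),(457,300)),('sC',(552,256),(385,392))):
    p=tri(t,T(*a),s,S(*b)); q=atz(t,*T(*a),.048)
    print(n,p,q,np.degrees(np.arctan2(q[1]-c[1],q[0]-c[0])),np.hypot(*(q-c)[:2]))
q=atz(t,*T(300,390),.026);print('notch',q,np.degrees(np.arctan2(q[1]-c[1],q[0]-c[0])),np.hypot(*(q-c)[:2]))
for a in((113,295),(196,297),(199,207)):
  q=atz(t,*T(*a),.01);print('tongue',q)
for a in((162,208),(157,263)): 
  q=atz(t,*T(*a),.04);print('cheek',q, dep(t,*T(*a)))
# base circle fit: sides
for a in((596,255),(399,463),(203,270)):
  print('base',atz(t,*T(*a),.01))
s=r.get_obs();print(R.from_rotvec(s['orientation']).as_matrix())
```

```text
spindle [0.57791382 0.00554614 0.03154535]
bar tri [0.58052003 0.14647431 0.0805726 ] [0.57815159 0.14632752 0.08524154]
sA [0.64195557 0.04029587 0.04845725] [0.6404594  0.04105093 0.048     ] 29.581956572716752 0.07192036831743692
sB [ 0.64060232 -0.03373439  0.0465815 ] [ 0.63874231 -0.03300907  0.048     ] -32.36794405181356 0.0720181161968678
sC [ 0.57621251 -0.06781877  0.04612215] [ 0.57423106 -0.06699809  0.048     ] -92.90616445708922 0.07263764972759862
notch [0.50977715 0.04974388 0.026     ] 147.0300176909999 0.08121604782353377
tongue [0.55611791 0.14338088 0.01      ]
tongue [0.55662493 0.10297043 0.01      ]
tongue [0.60168084 0.10397267 0.01      ]
cheek [0.59281906 0.11892852 0.04      ] [0.59371838 0.11929388 0.03649756]
cheek [0.56581394 0.11974386 0.04      ] [0.56595915 0.11980894 0.03938014]
base [ 0.58476668 -0.09034271  0.01      ]
base [0.47906988 0.00161907 0.01      ]
base [0.57017543 0.10029727 0.01      ]
[[-9.55709375e-01  2.94311848e-01 -3.56527837e-04]
 [ 2.94312031e-01  9.55707993e-01 -1.63097163e-03]
 [-1.39277770e-04 -1.66366531e-03 -9.99998606e-01]]
```

Emit:
send_rows(deltas=[{"dx": 24,"dy": -29,"rz": 3.4},{"dx": 48,"dy": -58,"rz": 6.8},{"dx": 72,"dy": -87,"rz": 10.2},{"dx": 96,"dy": -116,"rz": 13.6},{"dx": 120,"dy": -145,"rz": 17}], jaw=0, newtons=40)

```text
$.deltas[0]: bad value
```

Emit:
send_rows(deltas=[{"dx": 24,"dy": -29},{"dx": 48,"dy": -58},{"dx": 72,"dy": -87},{"dx": 96,"dy": -116},{"dx": 120,"dy": -145}])

```text
$.deltas[0]: bad value
```

Emit:
send_rows(deltas=[{"dx": 24,"dy": -24},{"dx": 48,"dy": -48},{"dx": 72,"dy": -72},{"dx": 96,"dy": -96},{"dx": 120,"dy": -120}])

```text
$.deltas[0]: bad value
```

Emit:
send_rows(deltas=[{"dx": 24,"dy": -29,"dz": 0,"rx": 0,"ry": 0,"rz": 3.4},{"dx": 48,"dy": -58,"dz": 0,"rx": 0,"ry": 0,"rz": 6.8},{"dx": 72,"dy": -87,"dz": 0,"rx": 0,"ry": 0,"rz": 10.2},{"dx": 96,"dy": -116,"dz": 0,"rx": 0,"ry": 0,"rz": 13.6},{"dx": 120,"dy": -145,"dz": 0,"rx": 0,"ry": 0,"rz": 17}], jaw=0, newtons=40)

```text
clock: 0.52
tcp_pos: [0.3194, 0.4983, 0.2419]
orientation: [0.002, -3.141, 0.001]
contact_force: [0.6, 0.3, -0.4]
grip_width: 0.0254
gripper_force: 0.0
```

Emit:
send_rows(deltas=[{"dx": 24,"dy": -29,"dz": 0,"rx": 0,"ry": 0,"rz": 0},{"dx": 48,"dy": -58,"dz": 0,"rx": 0,"ry": 0,"rz": 0},{"dx": 72,"dy": -87,"dz": 0,"rx": 0,"ry": 0,"rz": 0},{"dx": 96,"dy": -116,"dz": 0,"rx": 0,"ry": 0,"rz": 0},{"dx": 120,"dy": -145,"dz": 0,"rx": 0,"ry": 0,"rz": 0}])

```text
clock: 0.93
tcp_pos: [0.4394, 0.3533, 0.2421]
orientation: [-0.003, -3.141, 0.001]
contact_force: [1.0, 0.4, -0.2]
grip_width: -0.0002
gripper_force: 0.0
```

Emit:
send_rows(deltas=[{"dx": 28,"dy": -28,"dz": 0,"rx": 0,"ry": 0,"rz": 0},{"dx": 56,"dy": -56,"dz": 0,"rx": 0,"ry": 0,"rz": 0},{"dx": 84,"dy": -84,"dz": 0,"rx": 0,"ry": 0,"rz": 0},{"dx": 112,"dy": -112,"dz": 0,"rx": 0,"ry": 0,"rz": 0},{"dx": 138,"dy": -138,"dz": 0,"rx": 0,"ry": 0,"rz": 0}])

```text
clock: 1.35
tcp_pos: [0.5778, 0.2149, 0.242]
orientation: [-0.004, -3.141, 0.001]
contact_force: [-0.0, 1.5, 0.3]
grip_width: 0.0003
gripper_force: 0.0
```

Emit:
send_rows(deltas=[{"dx": 0,"dy": -5,"dz": -34,"rx": 0,"ry": 0,"rz": 0},{"dx": 0,"dy": -10,"dz": -68,"rx": 0,"ry": 0,"rz": 0},{"dx": 1,"dy": -15,"dz": -102,"rx": 0,"ry": 0,"rz": 0},{"dx": 1,"dy": -20,"dz": -136,"rx": 0,"ry": 0,"rz": 0},{"dx": 1,"dy": -25,"dz": -167,"rx": 0,"ry": 0,"rz": 0}])

```text
clock: 1.77
tcp_pos: [0.577, 0.1915, 0.0731]
orientation: [-0.003, -3.14, 0.001]
contact_force: [-0.9, -0.5, -0.7]
grip_width: 0.0
gripper_force: 0.0
```

Run:
```python
from h import *
s=grab('scene')['frame'][110:250,200:345]; w=grab('wrist')['frame']
s=cv2.resize(s,(435,420),interpolation=cv2.INTER_CUBIC); w=cv2.resize(w,(365,274))
c=np.zeros((420,800,3),np.uint8); c[:,:435]=s; c[:274,435:]=w; cv2.imwrite('pics/m1.png',c)
```

```text
(no output)
```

View pics/m1.png

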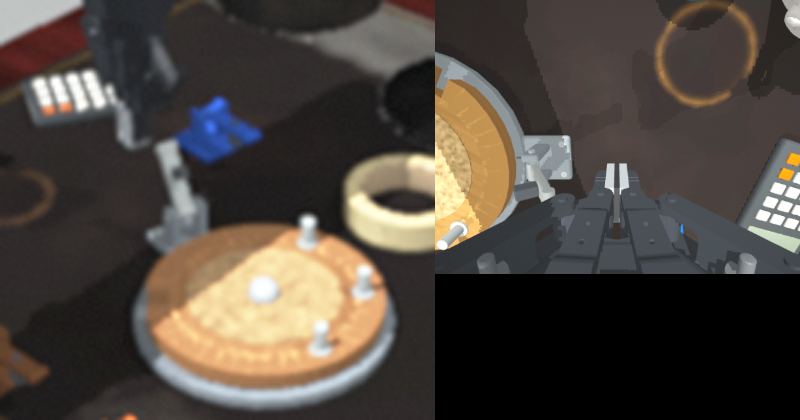

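The scene view shows the fingers just outboard of the catch arm and in line with it. I'll push it over towards -y.

Emit:
send_rows(deltas=[{"dx": 1,"dy": -8,"dz": 0,"rx": 0,"ry": 0,"rz": 0},{"dx": 2,"dy": -16,"dz": 0,"rx": 0,"ry": 0,"rz": 0},{"dx": 2,"dy": -23,"dz": 0,"rx": 0,"ry": 0,"rz": 0},{"dx": 2,"dy": -29,"dz": 0,"rx": 0,"ry": 0,"rz": 0},{"dx": 2,"dy": -35,"dz": 0,"rx": 0,"ry": 0,"rz": 0}])

```text
clock: 2.28
tcp_pos: [0.5808, 0.1565, 0.077]
orientation: [0.004, 3.139, 0.002]
contact_force: [-0.9, 0.2, 0.9]
grip_width: 0.0002
gripper_force: 0.2
```

Emit:
send_rows(deltas=[{"dx": 0,"dy": -6,"dz": 0,"rx": 0,"ry": 0,"rz": 0},{"dx": 0,"dy": -12,"dz": 0,"rx": 0,"ry": 0,"rz": 0},{"dx": 0,"dy": -18,"dz": 0,"rx": 0,"ry": 0,"rz": 0},{"dx": 0,"dy": -24,"dz": 0,"rx": 0,"ry": 0,"rz": 0},{"dx": 0,"dy": -30,"dz": 0,"rx": 0,"ry": 0,"rz": 0}])

```text
clock: 2.7
tcp_pos: [0.5796, 0.1265, 0.0752]
orientation: [-0.003, -3.141, 0.0]
contact_force: [-0.6, 1.0, 0.5]
grip_width: 0.0001
gripper_force: 0.0
```

Run:
```python
from h import *
s=grab('scene')['frame'][110:250,200:345]; w=grab('wrist')['frame']
s=cv2.resize(s,(435,420),interpolation=cv2.INTER_CUBIC); w=cv2.resize(w,(365,274))
c=np.zeros((420,800,3),np.uint8); c[:,:435]=s; c[:274,435:]=w; cv2.imwrite('pics/m2.png',c)
```

```text
(no output)
```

View pics/m2.png

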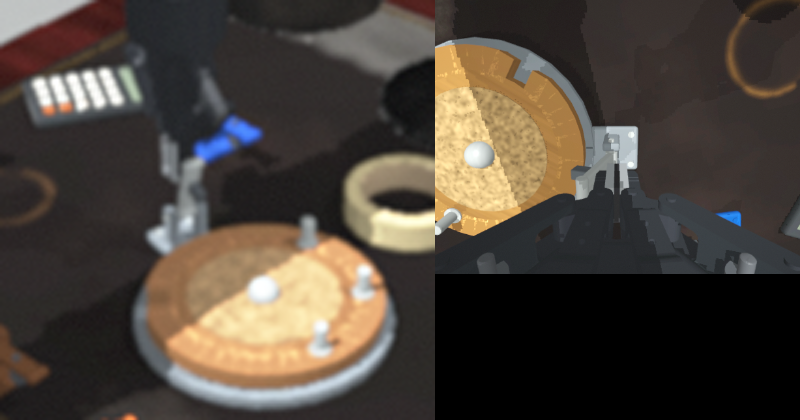

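The catch arm has come to about upright and is still against the fingers. I'll push on a little further, then lift away.

Emit:
send_rows(deltas=[{"dx": 0,"dy": -6,"dz": 0,"rx": 0,"ry": 0,"rz": 0},{"dx": 0,"dy": -12,"dz": 0,"rx": 0,"ry": 0,"rz": 0},{"dx": 0,"dy": -18,"dz": 0,"rx": 0,"ry": 0,"rz": 0},{"dx": 0,"dy": -20,"dz": 0,"rx": 0,"ry": 0,"rz": 0},{"dx": 0,"dy": -20,"dz": 0,"rx": 0,"ry": 0,"rz": 0}])

```text
clock: 3.22
tcp_pos: [0.5798, 0.106, 0.0753]
orientation: [-0.006, -3.142, 0.001]
contact_force: [0.5, 0.0, -0.1]
grip_width: -0.0001
gripper_force: 0.0
```

Emit:
send_rows(deltas=[{"dx": 0,"dy": 0,"dz": 15,"rx": 0,"ry": 0,"rz": 0},{"dx": 0,"dy": 0,"dz": 35,"rx": 0,"ry": 0,"rz": 0},{"dx": 21,"dy": 0,"dz": 40,"rx": 0,"ry": 0,"rz": 0},{"dx": 42,"dy": -10,"dz": 40,"rx": 0,"ry": 0,"rz": 0},{"dx": 62,"dy": -25,"dz": 40,"rx": 0,"ry": 0,"rz": 0}])

```text
clock: 3.63
tcp_pos: [0.6429, 0.0848, 0.1163]
orientation: [-0.003, 3.14, 0.003]
contact_force: [0.3, -0.3, -0.1]
grip_width: 0.0001
gripper_force: 0.0
```

Run:
```python
from h import *
s=grab('scene')['frame'][110:250,200:345]; w=grab('wrist')['frame']; grab('top')
s=cv2.resize(s,(435,420),interpolation=cv2.INTER_CUBIC); w=cv2.resize(w,(365,274))
c=np.zeros((420,800,3),np.uint8); c[:,:435]=s; c[:274,435:]=w; cv2.imwrite('pics/m3.png',c)
```

```text
(no output)
```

View pics/m3.png

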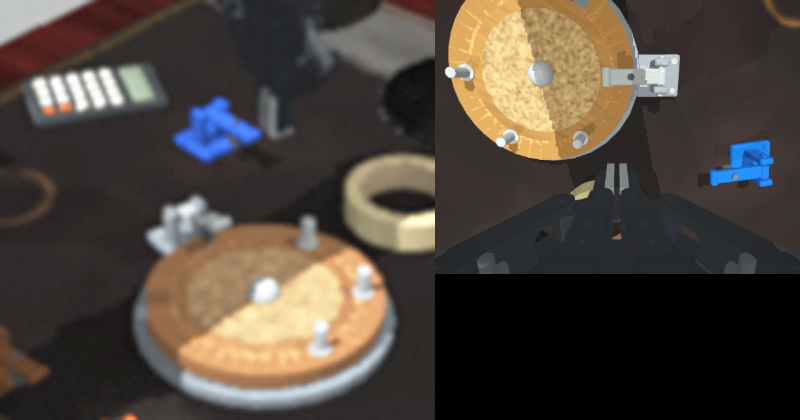

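The catch now lies folded on the rim, and the plate is undisturbed. The fingers are behind stud A, which is at wrist (580,140). I'll descend there.

Emit:
send_rows(deltas=[{"dx": 0,"dy": 0,"dz": -20,"rx": 0,"ry": 0,"rz": 0},{"dx": 0,"dy": 0,"dz": -40,"rx": 0,"ry": 0,"rz": 0},{"dx": 0,"dy": 0,"dz": -56,"rx": 0,"ry": 0,"rz": 0},{"dx": 0,"dy": 0,"dz": -69,"rx": 0,"ry": 0,"rz": 0},{"dx": 0,"dy": 0,"dz": -69,"rx": 0,"ry": 0,"rz": 0}])

```text
clock: 4.2
tcp_pos: [0.639, 0.0827, 0.0433]
orientation: [-0.002, -3.136, 0.001]
contact_force: [0.2, -0.9, -1.6]
grip_width: -0.0001
gripper_force: 0.0
```

Emit:
send_rows(deltas=[{"dx": 0,"dy": -2,"dz": 0,"rx": 0,"ry": 0,"rz": 0},{"dx": 0,"dy": -4,"dz": 0,"rx": 0,"ry": 0,"rz": 0},{"dx": 0,"dy": -6,"dz": 0,"rx": 0,"ry": 0,"rz": 0},{"dx": 0,"dy": -8,"dz": 0,"rx": 0,"ry": 0,"rz": 0},{"dx": 0,"dy": -10,"dz": 0,"rx": 0,"ry": 0,"rz": 0}])

```text
clock: 4.62
tcp_pos: [0.6422, 0.0718, 0.0472]
orientation: [0.004, 3.14, 0.0]
contact_force: [-0.6, -0.6, 0.8]
grip_width: -0.0002
gripper_force: 0.0
```

Run:
```python
from h import *
s=grab('scene')['frame'][110:250,200:345]; w=grab('wrist')['frame']; grab('top')
s=cv2.resize(s,(435,420),interpolation=cv2.INTER_CUBIC); w=cv2.resize(w,(365,274))
c=np.zeros((420,800,3),np.uint8); c[:,:435]=s; c[:274,435:]=w; cv2.imwrite('pics/m4.png',c)
```

```text
(no output)
```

View pics/m4.png

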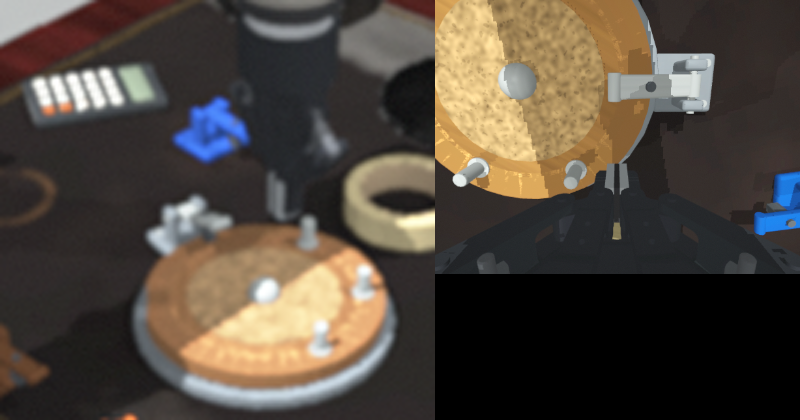

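The fingers stand behind stud A (wrist 575,178) at the right height. I'll push slowly.

Emit:
send_rows(deltas=[{"dx": 0,"dy": -1.5,"dz": 0,"rx": 0,"ry": 0,"rz": 0},{"dx": 0,"dy": -3,"dz": 0,"rx": 0,"ry": 0,"rz": 0},{"dx": 0,"dy": -4.5,"dz": 0,"rx": 0,"ry": 0,"rz": 0},{"dx": 0,"dy": -6,"dz": 0,"rx": 0,"ry": 0,"rz": 0},{"dx": 0,"dy": -7.5,"dz": 0,"rx": 0,"ry": 0,"rz": 0}])

```text
clock: 5.18
tcp_pos: [0.6417, 0.0644, 0.0463]
orientation: [-0.003, -3.142, 0.0]
contact_force: [-0.5, -0.7, 0.3]
grip_width: -0.0003
gripper_force: 0.0
```

Emit:
send_rows(deltas=[{"dx": 0,"dy": -1.5,"dz": 0,"rx": 0,"ry": 0,"rz": 0},{"dx": 0,"dy": -3,"dz": 0,"rx": 0,"ry": 0,"rz": 0},{"dx": 0,"dy": -4.5,"dz": 0,"rx": 0,"ry": 0,"rz": 0},{"dx": 0,"dy": -6,"dz": 0,"rx": 0,"ry": 0,"rz": 0},{"dx": 0,"dy": -7.5,"dz": 0,"rx": 0,"ry": 0,"rz": 0}])

```text
clock: 5.6
tcp_pos: [0.6418, 0.0581, 0.0463]
orientation: [0.003, 3.141, 0.002]
contact_force: [1.1, 4.5, -0.4]
grip_width: 0.0002
gripper_force: 1.9
```

Emit:
send_rows(deltas=[{"dx": 0,"dy": -1.5,"dz": 0,"rx": 0,"ry": 0,"rz": 0},{"dx": 0,"dy": -3,"dz": 0,"rx": 0,"ry": 0,"rz": 0},{"dx": 0,"dy": -4.5,"dz": 0,"rx": 0,"ry": 0,"rz": 0},{"dx": 0,"dy": -6,"dz": 0,"rx": 0,"ry": 0,"rz": 0},{"dx": 0,"dy": -7.5,"dz": 0,"rx": 0,"ry": 0,"rz": 0}])

```text
clock: 6.02
tcp_pos: [0.6435, 0.0518, 0.0469]
orientation: [0.001, 3.138, 0.004]
contact_force: [5.3, 6.2, -1.6]
grip_width: -0.0001
gripper_force: 2.9
```

Emit:
send_rows(deltas=[{"dx": 0.8,"dy": -1.6,"dz": 0,"rx": 0,"ry": 0,"rz": 0},{"dx": 1.4,"dy": -3.2,"dz": 0,"rx": 0,"ry": 0,"rz": 0},{"dx": 2,"dy": -4.8,"dz": 0,"rx": 0,"ry": 0,"rz": 0},{"dx": 2.6,"dy": -6.4,"dz": 0,"rx": 0,"ry": 0,"rz": 0},{"dx": 3.2,"dy": -8,"dz": 0,"rx": 0,"ry": 0,"rz": 0}])

```text
clock: 6.43
tcp_pos: [0.6467, 0.0434, 0.0469]
orientation: [0.001, 3.138, 0.003]
contact_force: [4.0, 4.5, -1.2]
grip_width: 0.0002
gripper_force: 2.3
```

Emit:
send_rows(deltas=[{"dx": 0.6,"dy": -1.6,"dz": 0,"rx": 0,"ry": 0,"rz": 0},{"dx": 1.1,"dy": -3.2,"dz": 0,"rx": 0,"ry": 0,"rz": 0},{"dx": 1.6,"dy": -4.8,"dz": 0,"rx": 0,"ry": 0,"rz": 0},{"dx": 2.1,"dy": -6.4,"dz": 0,"rx": 0,"ry": 0,"rz": 0},{"dx": 2.5,"dy": -8,"dz": 0,"rx": 0,"ry": 0,"rz": 0}])

```text
clock: 6.85
tcp_pos: [0.6489, 0.0349, 0.0468]
orientation: [0.001, 3.138, 0.002]
contact_force: [3.6, 4.3, 0.1]
grip_width: -0.0001
gripper_force: 2.0
```

Emit:
send_rows(deltas=[{"dx": 0.3,"dy": -1.6,"dz": 0,"rx": 0,"ry": 0,"rz": 0},{"dx": 0.6,"dy": -3.2,"dz": 0,"rx": 0,"ry": 0,"rz": 0},{"dx": 0.9,"dy": -4.8,"dz": 0,"rx": 0,"ry": 0,"rz": 0},{"dx": 1.2,"dy": -6.4,"dz": 0,"rx": 0,"ry": 0,"rz": 0},{"dx": 1.5,"dy": -8,"dz": 0,"rx": 0,"ry": 0,"rz": 0}])

```text
clock: 7.27
tcp_pos: [0.6494, 0.0257, 0.0466]
orientation: [0.003, 3.141, 0.0]
contact_force: [2.7, 3.5, 1.0]
grip_width: 0.0
gripper_force: 1.7
```

Emit:
send_rows(deltas=[{"dx": 0.2,"dy": -1.6,"dz": 0,"rx": 0,"ry": 0,"rz": -1.2},{"dx": 0.4,"dy": -3.2,"dz": 0,"rx": 0,"ry": 0,"rz": -2.4},{"dx": 0.6,"dy": -4.8,"dz": 0,"rx": 0,"ry": 0,"rz": -3.6},{"dx": 0.8,"dy": -6.4,"dz": 0,"rx": 0,"ry": 0,"rz": -4.8},{"dx": 1.0,"dy": -8,"dz": 0,"rx": 0,"ry": 0,"rz": -6}])

```text
clock: 7.68
tcp_pos: [0.6501, 0.0174, 0.0464]
orientation: [0.171, 3.137, -0.0]
contact_force: [3.2, 2.9, 0.4]
grip_width: -0.0
gripper_force: 1.7
```

Emit:
send_rows(deltas=[{"dx": 0.1,"dy": -1.6,"dz": 0,"rx": 0,"ry": 0,"rz": -1.2},{"dx": 0.2,"dy": -3.2,"dz": 0,"rx": 0,"ry": 0,"rz": -2.4},{"dx": 0.3,"dy": -4.8,"dz": 0,"rx": 0,"ry": 0,"rz": -3.6},{"dx": 0.4,"dy": -6.4,"dz": 0,"rx": 0,"ry": 0,"rz": -4.8},{"dx": 0.5,"dy": -8,"dz": 0,"rx": 0,"ry": 0,"rz": -6}])

```text
clock: 8.1
tcp_pos: [0.6506, 0.0094, 0.0464]
orientation: [0.335, 3.123, -0.0]
contact_force: [3.4, 2.5, 0.9]
grip_width: 0.0
gripper_force: 1.7
```

Emit:
send_rows(deltas=[{"dx": 0,"dy": -1.2,"dz": 0,"rx": 0,"ry": 0,"rz": -1},{"dx": 0,"dy": -2.4,"dz": 0,"rx": 0,"ry": 0,"rz": -2},{"dx": 0,"dy": -3.6,"dz": 0,"rx": 0,"ry": 0,"rz": -3},{"dx": 0,"dy": -4.8,"dz": 0,"rx": 0,"ry": 0,"rz": -4},{"dx": 0,"dy": -6,"dz": 0,"rx": 0,"ry": 0,"rz": -5}])

```text
clock: 8.52
tcp_pos: [0.6504, 0.0034, 0.0463]
orientation: [0.47, 3.106, -0.0]
contact_force: [4.2, 2.4, 1.1]
grip_width: 0.0
gripper_force: 1.7
```

Emit:
send_rows(deltas=[{"dx": -0.1,"dy": -0.8,"dz": 0,"rx": 0,"ry": 0,"rz": -0.6},{"dx": -0.2,"dy": -1.6,"dz": 0,"rx": 0,"ry": 0,"rz": -1.2},{"dx": -0.3,"dy": -2.4,"dz": 0,"rx": 0,"ry": 0,"rz": -1.8},{"dx": -0.4,"dy": -3.2,"dz": 0,"rx": 0,"ry": 0,"rz": -2.4},{"dx": -0.5,"dy": -4,"dz": 0,"rx": 0,"ry": 0,"rz": -3}])

```text
clock: 8.93
tcp_pos: [0.65, -0.0005, 0.0463]
orientation: [0.55, 3.093, -0.0]
contact_force: [3.3, 2.0, 0.6]
grip_width: 0.0001
gripper_force: 1.7
```

Emit:
send_rows(deltas=[{"dx": -0.1,"dy": -0.8,"dz": 0,"rx": 0,"ry": 0,"rz": -0.6},{"dx": -0.2,"dy": -1.6,"dz": 0,"rx": 0,"ry": 0,"rz": -1.2},{"dx": -0.3,"dy": -2.4,"dz": 0,"rx": 0,"ry": 0,"rz": -1.8},{"dx": -0.4,"dy": -3.2,"dz": 0,"rx": 0,"ry": 0,"rz": -2.4},{"dx": -0.5,"dy": -4,"dz": 0,"rx": 0,"ry": 0,"rz": -3}])

```text
clock: 9.35
tcp_pos: [0.6494, -0.0045, 0.0463]
orientation: [-0.631, -3.077, 0.0]
contact_force: [3.7, 1.2, -0.5]
grip_width: 0.0002
gripper_force: 1.7
```

Emit:
send_rows(deltas=[{"dx": -0.2,"dy": -0.8,"dz": 0,"rx": 0,"ry": 0,"rz": -0.6},{"dx": -0.4,"dy": -1.6,"dz": 0,"rx": 0,"ry": 0,"rz": -1.2},{"dx": -0.6,"dy": -2.4,"dz": 0,"rx": 0,"ry": 0,"rz": -1.8},{"dx": -0.8,"dy": -3.2,"dz": 0,"rx": 0,"ry": 0,"rz": -2.4},{"dx": -1,"dy": -4,"dz": 0,"rx": 0,"ry": 0,"rz": -3}])

```text
clock: 9.77
tcp_pos: [0.6484, -0.0085, 0.0463]
orientation: [0.712, 3.06, -0.0]
contact_force: [4.0, 2.5, 0.0]
grip_width: -0.0001
gripper_force: 1.7
```

Emit:
send_rows(deltas=[{"dx": -0.2,"dy": -0.6,"dz": 0,"rx": 0,"ry": 0,"rz": -0.4},{"dx": -0.4,"dy": -1.2,"dz": 0,"rx": 0,"ry": 0,"rz": -0.8},{"dx": -0.6,"dy": -1.8,"dz": 0,"rx": 0,"ry": 0,"rz": -1.2},{"dx": -0.8,"dy": -2.4,"dz": 0,"rx": 0,"ry": 0,"rz": -1.6},{"dx": -1,"dy": -3,"dz": 0,"rx": 0,"ry": 0,"rz": -2}])

```text
clock: 10.18
tcp_pos: [0.6474, -0.0115, 0.0463]
orientation: [-0.764, -3.047, 0.0]
contact_force: [4.6, 1.4, 0.0]
grip_width: -0.0002
gripper_force: 1.7
```

Emit:
send_rows(deltas=[{"dx": -0.2,"dy": -0.6,"dz": 0,"rx": 0,"ry": 0,"rz": -0.4},{"dx": -0.4,"dy": -1.2,"dz": 0,"rx": 0,"ry": 0,"rz": -0.8},{"dx": -0.6,"dy": -1.8,"dz": 0,"rx": 0,"ry": 0,"rz": -1.2},{"dx": -0.8,"dy": -2.4,"dz": 0,"rx": 0,"ry": 0,"rz": -1.6},{"dx": -1,"dy": -3,"dz": 0,"rx": 0,"ry": 0,"rz": -2}])

```text
clock: 10.6
tcp_pos: [0.6462, -0.0146, 0.0463]
orientation: [-0.817, -3.033, 0.0]
contact_force: [4.1, 0.6, 0.1]
grip_width: -0.0001
gripper_force: 1.4
```

Emit:
send_rows(deltas=[{"dx": -0.2,"dy": -0.5,"dz": 0,"rx": 0,"ry": 0,"rz": -0.4},{"dx": -0.4,"dy": -1,"dz": 0,"rx": 0,"ry": 0,"rz": -0.8},{"dx": -0.6,"dy": -1.5,"dz": 0,"rx": 0,"ry": 0,"rz": -1.2},{"dx": -0.8,"dy": -2,"dz": 0,"rx": 0,"ry": 0,"rz": -1.6},{"dx": -1,"dy": -2.5,"dz": 0,"rx": 0,"ry": 0,"rz": -2}])

```text
clock: 11.02
tcp_pos: [0.6454, -0.017, 0.0463]
orientation: [-0.87, -3.019, 0.0]
contact_force: [4.1, 0.6, -0.4]
grip_width: -0.0003
gripper_force: 1.4
```

Emit:
send_rows(deltas=[{"dx": -0.2,"dy": -0.5,"dz": 0,"rx": 0,"ry": 0,"rz": -0.4},{"dx": -0.4,"dy": -1,"dz": 0,"rx": 0,"ry": 0,"rz": -0.8},{"dx": -0.6,"dy": -1.5,"dz": 0,"rx": 0,"ry": 0,"rz": -1.2},{"dx": -0.8,"dy": -2,"dz": 0,"rx": 0,"ry": 0,"rz": -1.6}])

```text
clock: 11.35
tcp_pos: [0.6446, -0.019, 0.0463]
orientation: [0.912, 3.006, -0.0]
contact_force: [4.0, 1.9, 0.2]
grip_width: 0.0002
gripper_force: 1.4
```

Emit:
send_rows(deltas=[{"dx": -0.2,"dy": -0.4,"dz": 0,"rx": 0,"ry": 0,"rz": -0.3},{"dx": -0.4,"dy": -0.8,"dz": 0,"rx": 0,"ry": 0,"rz": -0.6},{"dx": -0.6,"dy": -1.2,"dz": 0,"rx": 0,"ry": 0,"rz": -0.9},{"dx": -0.8,"dy": -1.6,"dz": 0,"rx": 0,"ry": 0,"rz": -1.2}])

```text
clock: 11.68
tcp_pos: [0.6443, -0.0197, 0.0464]
orientation: [0.942, 2.996, 0.002]
contact_force: [5.8, 3.2, -0.4]
grip_width: -0.0002
gripper_force: 2.9
```

Run:
```python
from h import *
s=grab('scene')['frame'][150:250,220:345]; w=grab('wrist')['frame']
s=cv2.resize(s,(375,300),interpolation=cv2.INTER_CUBIC); w=cv2.resize(w,(420,315))
c=np.zeros((320,800,3),np.uint8); c[:300,:375]=s; c[:315,380:]=w; cv2.imwrite('pics/m5.png',c)
```

```text
(no output)
```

View pics/m5.png

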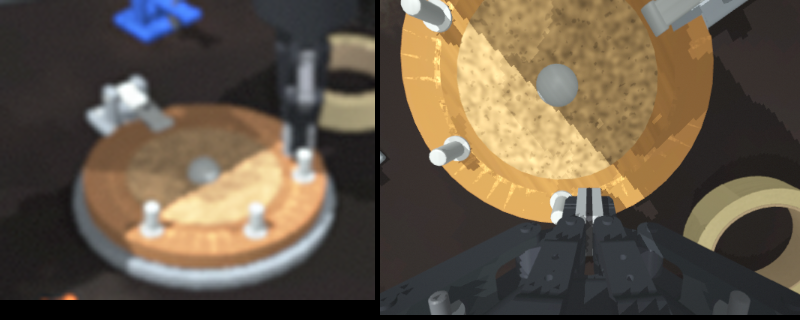

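The catch lies flatter and down in the rim notch (scene crop 150,118), and the force is rising against a stop. I'll lean in gently.

Emit:
send_rows(deltas=[{"dx": -0.2,"dy": -0.3,"dz": 0,"rx": 0,"ry": 0,"rz": 0},{"dx": -0.3,"dy": -0.5,"dz": 0,"rx": 0,"ry": 0,"rz": 0},{"dx": -0.3,"dy": -0.5,"dz": 0,"rx": 0,"ry": 0,"rz": 0}])

```text
clock: 12.03
tcp_pos: [0.6443, -0.0197, 0.0465]
orientation: [0.941, 2.996, 0.003]
contact_force: [5.8, 3.3, -2.2]
grip_width: 0.0
gripper_force: 3.0
```

Emit:
send_rows(deltas=[{"dx": -0.1,"dy": -0.2,"dz": 0,"rx": 0,"ry": 0,"rz": 0},{"dx": -0.2,"dy": -0.4,"dz": 0,"rx": 0,"ry": 0,"rz": 0},{"dx": -0.2,"dy": -0.4,"dz": 0,"rx": 0,"ry": 0,"rz": 0}])

```text
clock: 12.28
tcp_pos: [0.6442, -0.0198, 0.0465]
orientation: [0.941, 2.996, 0.003]
contact_force: [6.0, 4.1, -1.5]
grip_width: 0.0003
gripper_force: 3.3
```

Emit:
send_rows(deltas=[{"dx": -0.3,"dy": -0.4,"dz": 0,"rx": 0,"ry": 0,"rz": 0},{"dx": -0.6,"dy": -0.8,"dz": 0,"rx": 0,"ry": 0,"rz": 0},{"dx": -0.6,"dy": -0.8,"dz": 0,"rx": 0,"ry": 0,"rz": 0}])

```text
clock: 12.53
tcp_pos: [0.6441, -0.02, 0.0466]
orientation: [0.94, 2.996, 0.004]
contact_force: [6.2, 5.7, -0.9]
grip_width: -0.0
gripper_force: 4.0
```

Emit:
send_rows(deltas=[{"dx": -0.3,"dy": -0.4,"dz": 0,"rx": 0,"ry": 0,"rz": 0},{"dx": -0.6,"dy": -0.8,"dz": 0,"rx": 0,"ry": 0,"rz": 0},{"dx": -0.6,"dy": -0.8,"dz": 0,"rx": 0,"ry": 0,"rz": 0}])

```text
clock: 12.78
tcp_pos: [0.6439, -0.0202, 0.0467]
orientation: [0.939, 2.995, 0.006]
contact_force: [8.0, 6.0, -2.2]
grip_width: -0.0004
gripper_force: 4.7
```

Emit:
send_rows(deltas=[{"dx": 0,"dy": 0,"dz": 0,"rx": 0,"ry": 0,"rz": 0},{"dx": 0,"dy": 0,"dz": 0,"rx": 0,"ry": 0,"rz": 0},{"dx": 0,"dy": 0,"dz": 0,"rx": 0,"ry": 0,"rz": 0},{"dx": 0,"dy": 0,"dz": 0,"rx": 0,"ry": 0,"rz": 0},{"dx": 0,"dy": 0,"dz": 0,"rx": 0,"ry": 0,"rz": 0}])

```text
clock: 13.2
tcp_pos: [0.6439, -0.0202, 0.0467]
orientation: [0.939, 2.995, 0.005]
contact_force: [7.8, 6.3, -2.5]
grip_width: -0.0002
gripper_force: 4.7
```

Emit:
send_rows(deltas=[{"dx": 0,"dy": 0,"dz": 0,"rx": 0,"ry": 0,"rz": 0},{"dx": 0,"dy": 0,"dz": 0,"rx": 0,"ry": 0,"rz": 0},{"dx": 0,"dy": 0,"dz": 0,"rx": 0,"ry": 0,"rz": 0}])

```text
clock: 13.45
tcp_pos: [0.6439, -0.0202, 0.0466]
orientation: [0.939, 2.995, 0.005]
contact_force: [7.7, 6.3, -3.0]
grip_width: 0.0001
gripper_force: 4.7
```

Emit:
send_rows(deltas=[{"dx": 0.6,"dy": 1,"dz": 0,"rx": 0,"ry": 0,"rz": 0},{"dx": 1.2,"dy": 2,"dz": 0,"rx": 0,"ry": 0,"rz": 0},{"dx": 3,"dy": 5,"dz": 0,"rx": 0,"ry": 0,"rz": 0},{"dx": 7,"dy": 10,"dz": 0,"rx": 0,"ry": 0,"rz": 0},{"dx": 9,"dy": 14,"dz": 0,"rx": 0,"ry": 0,"rz": 0}])

```text
clock: 13.87
tcp_pos: [0.6501, -0.0091, 0.0458]
orientation: [-0.943, -2.994, 0.002]
contact_force: [-0.5, 0.3, 0.4]
grip_width: 0.0
gripper_force: 0.0
```

Emit:
send_rows(deltas=[{"dx": 0,"dy": 0,"dz": 15,"rx": 0,"ry": 0,"rz": 0},{"dx": 0,"dy": 0,"dz": 45,"rx": 0,"ry": 0,"rz": 0},{"dx": 0,"dy": 0,"dz": 80,"rx": 0,"ry": 0,"rz": 0},{"dx": 0,"dy": 0,"dz": 115,"rx": 0,"ry": 0,"rz": 0},{"dx": 0,"dy": 0,"dz": 150,"rx": 0,"ry": 0,"rz": 0}])

```text
clock: 14.28
tcp_pos: [0.6499, -0.0091, 0.1972]
orientation: [-0.942, -2.994, 0.002]
contact_force: [0.6, -0.2, -0.0]
grip_width: 0.0003
gripper_force: 0.0
```

Run:
```python
from h import *
s=grab('scene')['frame'][150:250,230:345]; w=grab('wrist')['frame']
s=cv2.resize(s,(345,300),interpolation=cv2.INTER_CUBIC); w=cv2.resize(w,(450,338))
c=np.zeros((340,800,3),np.uint8); c[:300,:345]=s; c[:338,350:]=w; cv2.imwrite('pics/m6.png',c)
```

```text
(no output)
```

View pics/m6.png

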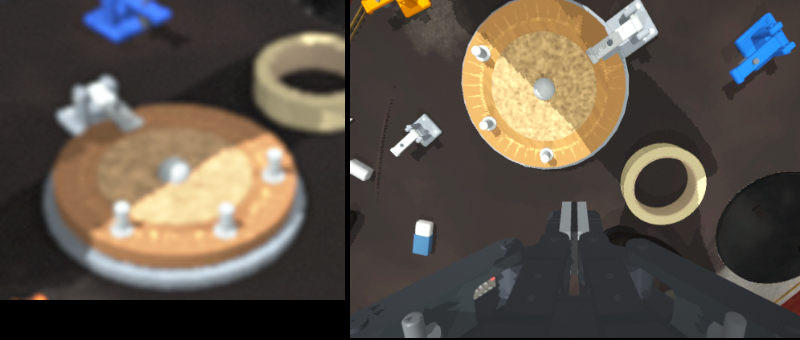

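The view shows the catch lying level over the rim with the notch hidden under it, and the bystanders untouched. I'll check the bar height by depth before handing in.

Run:
```python
from h import *
w=load('wrist')
for u,v in((307,65),(305,68),(318,58),(330,50)): print(dep(w,u,v).round(4))
for a in((481,53),(487,125),(546,155)):
    q=atz(w,(a[0]-350)/450*560,a[1]/338*420,.048); print(np.degrees(np.arctan2(q[1]-.006,q[0]-.575)).round(1))
```

```text
[0.5802 0.0724 0.0359]
[0.5812 0.0698 0.036 ]
[0.581  0.0828 0.0367]
[0.5815 0.0944 0.0355]
-153.5
-91.2
-32.5
```

```bash
python3 -c "
from bench import r
print(r.hand_in())"
```

```text
the job is handed in; nothing more can be done
None
```

The turntable is locked and the job is handed in: the catch lies level in the notch, I leaned on the stud at about 10 N for roughly 0.7 s against the stop, and the arm is clear of everything; no verdict was returned.

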